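Set up two casting flasks over their wax trees

TASK

Get the two casting flasks ready for investing. First stand both wax trees upright in the sockets of the rubber sprue bases, the big tree in the big base and the small tree in the small base; then lower the big steel flask over the big tree and the small flask over the small tree, without knocking the wax, until each flask sits right down inside the rim of its base. Leave the spirit lamp, the green wax ring and the tweezers where they are.

Things in the scene. Friction and masses are not known exactly. Their poses are not given: they have to be found in the camera images.
- base_large: big sprue base: dark grey rubber dish fixed to the bench, round, 88 mm across, 16 mm high. Origin: centre of its underside, z up. Flat floor 6 mm above the bench. Outer rim, inside diameter 72 mm (78 at the mouth), takes the big flask; a boss in the middle, 44 to 48 mm across, has a socket of diameter 35 mm (39 at the mouth), 10 mm deep, down to the floor, for the big tree's foot
- base_small: small sprue base: the same in small, 74 mm across, 16 mm high, fixed. Origin: centre of its underside, z up. Flat floor 6 mm above the bench. Outer rim, inside diameter 58 mm (64 at the mouth), takes the small flask; boss 34 to 38 mm across with a socket of diameter 25 mm (29 at the mouth), 10 mm deep, down to the floor, for the small tree's foot
- tree_large: big casting tree of green wax, loose, standing: 80 mm high, flat round foot 28 mm in diameter, round trunk 10 mm in diameter on its axis; eight rings 20 mm across sprout from it, up to 49 mm above the foot and out to 21 mm from the axis; the bare trunk above them, to the top, is where to grip. About 40 g. Origin: centre of the foot's underside, z up the trunk
- tree_small: small casting tree of green wax, loose, standing: 58 mm high, flat round foot 18 mm in diameter, round trunk 8 mm in diameter on its axis; eight bead-like studs, up to 33 mm above the foot and out to 14 mm from the axis; the bare trunk above them, to the top, is where to grip. About 22 g. Origin: centre of the foot's underside, z up the trunk
- flask_large: big casting flask: a plain steel tube open at both ends, standing on end, loose; outside diameter 64 mm, wall 2.5 mm, 92 mm high, about 320 g. Origin: centre of its lower end, z up along its axis
- flask_small: small casting flask: a plain steel tube open at both ends, standing on end, loose; outside diameter 50 mm, wall 2.5 mm, 68 mm high, about 180 g. Origin: centre of its lower end, z up along its axis
- lamp: glass spirit lamp with a brass wick holder, loose, 60 mm across, 71 mm high; stays where it is. Origin: centre of its underside
- wax_ring: carved green wax ring lying flat, loose, 28 mm across, 9 mm high; stays where it is. Origin: centre of its underside
- tweezers: steel tweezers lying on the bench, loose, 130 mm long, 11 mm high; stay where they are. Origin: under their middle, x along them
There are look-alikes about, which are no part of the job. Leave any pink or red look-alike of the tree_small alone.

How it is judged:
By the outcome, as a careful person would: the job done as asked, in the order asked, and still so for the second after the job is handed in, with the robot touching nothing.
It also fails if it takes over 144 s, if anything falls off the work surface, if the arm or the gripper's body presses on something with over 40 N, if the wrist force passes 120 N, or if a joint passes its speed limit or range.

ROBOT

A 6-joint arm with a two-finger parallel gripper is mounted at the origin on the work surface. World frame = base frame: x ahead of the robot, y to its left, z up, the work surface at z = 0. Lengths are in m, angles in degrees, forces in N, time in s.
With the tool pointing down it reaches from about 0.25 to 0.725 m from the base axis. Payload 4 kg.
Tool frame: the origin (TCP) lies midway between the tips of the shut fingers; the grasp point (between the pads) lies env.hold_point_z behind it (env.hold_point_z is the distance from the TCP to the grasp point, in m); z points along the fingers, y is the line along which they close (so a half turn about z gives the same grasp; the last joint's range is limited). The gripper opens to 85 mm and grips with 20 to 120 N. Pads are 22 mm wide; open, the fingers measure 114 mm over their backs; the gripper's body (76 mm by 85 mm) begins 54 mm behind the grasp point. The pads swing forward as they close: fully open they stand 13 mm farther back than shut.
Start: joints at [77.292, 13.785, 0.286, 76.501, 0, 90], TCP at [0.11, 0.488, 0.231] pointing down, gripper open.
Joint ranges: [-155.79, 155.79], [-60.16, 107.12], [-62.33, 73.08], [-114, 123.19], [-81.49, 82.49], [-180, 180]. Speed limits (degrees/s): [159.86, 159.86, 180, 180, 180, 180].

INTERFACE

Orientations are given as a 3x3 rotation matrix whose columns are the frame's x, y, z axes.
In Python, from bench import env gives the robot as it stands.
- The arm moves only by the tool carry_out, never from a script. Its argument "series" is a list of rows, each an object with "delta_rot": the turn, a rotation vector about the world's x, y, z scaled (see below), a list of three; "travel": the shift along the world's x, y, z scaled (see below), a list of three; "gripper": the opening in per cent of the stroke, from 0 (shut) to 100 (fully open). In form: [{"delta_rot": [rx, ry, rz], "travel": [dx, dy, dz], "gripper": gripper}, ...]. A call has 1 to 20 rows; each row is the pose to reach, as a shift and turn from the pose commanded when the call began; what a row does not reach only later rows make up. The controller multiplies each number of a shift by 0.2 m and each number of a turn by 30 degrees. A row lasts 1/8 s, in which the tool goes at most 62.5 mm and 10.7 degrees, less where a joint would pass 70% of its speed; a pose out of reach is approached as far as the arm can. A call with a number of a shift or a turn outside -1 to 1 is refused whole. A call with a gripper value outside its range is refused whole. The fingers move at their own pace and stop on an object; "newtons" is the grip in N (left out, the last holds). Time passes only in rows, so rows that repeat a pose let the fingers close. It gives the time, the measured TCP pose, the force, the opening and the grip force at its end, in the units of the state.
- env.read_state(): the state, without advancing time (a new reading comes with each control period).
- env.capture(name): name is "scene" or "top" or "wrist"; returns a dict with "color" (384x512x3 uint8, red, green, blue), "fx", "fy", "cx", "cy" (pixels), "world_from_camera" (4x4, takes a point from camera to world coordinates); the wrist camera has in their place "T_tool_cam" (4x4, takes a point from camera to tool coordinates, whose origin is the TCP and whose axes are the flange's). Camera axes: x right, y down, z forward; pixel columns grow to the right and rows downward; lengths in m; the calibration is good to about 2 mm. A picture is of the moment at which its call begins: read the wrist's pose just before it. There is no depth.
- env.hand_in(): hands the job in; it is judged then, once.
Trained networks look in the newest picture that a camera, given by its name, has taken for a name from the list of things; names that differ only in an ending like _2 or _b are one class to them, and where a whole thing is asked for, a point or a joint stands for the part that bears it (a point fixed in the world has none). Each returns a list of dicts, best first, with "conf" (0 to 1); they miss things now and then, are a little off and sometimes report something else, mostly with a low value. They report only what shows in the picture. A call takes as long as a camera call. They do not tell look-alikes from the thing itself.
- env.regions_of(camera, thing): "pixels" (384x512 bool, what is visible of it) and "point" ([column, row] in pixels, amid what is visible of it).
The state is a dict: "t": time; "joint_pos": joint angles; "dq": joint speeds; "joint_torque": joint torques, N m; "tcp_pos": TCP position; "eef_rot": TCP orientation; "wrist_force": force on the tool from outside, world axes, zero at the start; "ft_torque": the same for the moment, N m; "grip_width": finger opening in m; "gripper_force": force on a finger pad.
Only numpy, scipy, OpenCV 4.12 (cv2) and the standard library are available. Lean on these libraries where they do the work, as an engineer would, in place of code of your own. Each camera call takes 0.05 s, during which the arm holds its last target. There are 200 camera calls.

## Working session

There is one attempt and no reset: what is moved stays moved. The work goes in short steps, Python scripts to look and compute and a tool call to move; the robot and the scene stay as the last step left them, time stands still between calls to the robot, and variables do not carry over. Pictures are saved under pics/ and viewed, at most 17 in all, crops included, and the job is handed in when it is done.

Besides the shell and the picture viewer there is one more tool, called after "Emit:" as name(argument=value, ...), one argument or row to a line, values as JSON. carry_out: Moves the arm, as the interface text tells. Shifts and turns lie within -1 to 1; 1 stands for 0.2 m of shift or 30 degrees of turn. Its arguments: {"type":"object","properties":{"series":{"type":"array","items":{"type":"object","properties":{"delta_rot":{"type":"array","items":{"type":"number","minimum":-1,"maximum":1}},"travel":{"type":"array","items":{"type":"number","minimum":-1,"maximum":1}},"gripper":{"type":"number"}}}},"newtons":{"type":"number"}},"required":["series"]}

```bash
mkdir -p pics; cat > h.py <<'E'
from bench import env
import numpy as np, cv2
def snap(n,f):
    s=env.read_state(); c=env.capture(n)
    if f: cv2.imwrite('pics/'+f,cv2.cvtColor(c['color'],cv2.COLOR_RGB2BGR))
    if 'world_from_camera' in c: T=np.array(c['world_from_camera'])
    else:
        A=np.eye(4);A[:3,:3]=np.array(s['eef_rot']);A[:3,3]=s['tcp_pos'];T=A@np.array(c['T_tool_cam'])
    c['T']=T; return c
def ray(c,u,v,z):
    d=c['T'][:3,:3]@np.array([(u-c['cx'])/c['fx'],(v-c['cy'])/c['fy'],1]);o=c['T'][:3,3]
    return o+d*(z-o[2])/d[2]
def proj(c,p):
    q=np.linalg.inv(c['T'])@np.append(p,1); return np.array([c['fx']*q[0]/q[2]+c['cx'],c['fy']*q[1]/q[2]+c['cy']])
E
python3 - <<'E'
from h import *
print(env.hold_point_z, env.read_state())
for n in ['top','scene']:
    c=snap(n,n+'0.png'); print(n,c['fx'],c['T'].round(3).tolist())
    for t in ['base_large','base_small','tree_large','tree_small','flask_large','flask_small','lamp','wax_ring','tweezers']:
        for r in env.regions_of(n,t)[:3]:
            u,v=r['point']; ys,xs=np.where(r['pixels'])
            print(n,t,round(r['conf'],2),np.round([u,v]),xs.min(),xs.max(),ys.min(),ys.max(),ray(c,u,v,0.0).round(3))
E
```

```text
0.0187 {'t': 0.0, 'joint_pos': array([ 7.72937552e+01,  1.38298098e+01,  2.13006873e-01,  7.65003725e+01,
       -3.01348226e-03,  9.00007994e+01]), 'dq': array([ 0.00697307,  0.0091108 , -0.06639259, -0.02413363,  0.01971118,
        0.02774208]), 'joint_torque': array([ 3.39191693e-04, -3.72318470e+01,  2.52406186e+01,  1.71496568e-02,
       -1.12904959e-04,  2.12413660e-06]), 'tcp_pos': array([0.10985359, 0.48713864, 0.23042905]), 'eef_rot': array([[-9.75507530e-01,  2.19965679e-01, -3.98516619e-04],
       [ 2.19966034e-01,  9.75505468e-01, -2.00658008e-03],
       [-5.26236091e-05, -2.04509410e-03, -9.99997907e-01]]), 'wrist_force': array([ 0.29891136, -0.01278993, -0.01642889]), 'ft_torque': array([ 0.04732807, -0.04019211, -0.00551051]), 'gripper_force': 0.0, 'grip_width': 0.08494752506925196}
top 498.09999444317765 [[-0.065, -0.971, 0.228, 0.282], [-0.998, 0.064, -0.012, 0.004], [-0.003, -0.228, -0.974, 1.146], [0.0, 0.0, 0.0, 1.0]]
top base_large 0.6 [247. 147.] 229 264 129 164 [ 0.662 -0.005  0.   ]
top tree_large 0.77 [107. 238.] 97 115 233 249 [0.462 0.331 0.   ]
top tre
[... 1036 characters left out ...]
e_large 0.74 [308. 124.] 301 314 108 134 [0.427 0.357 0.   ]
scene tree_small 0.76 [197. 299.] 189 202 283 305 [ 0.651 -0.221  0.   ]
scene tree_small 0.75 [210. 329.] 199 217 317 343 [ 0.709 -0.239  0.   ]
scene tree_small 0.68 [170. 332.] 162 177 319 341 [ 0.669 -0.287  0.   ]
scene flask_large 0.86 [196. 194.] 177 213 168 219 [ 0.436 -0.056  0.   ]
scene flask_large 0.16 [296. 177.] 290 301 172 181 [0.557 0.15  0.   ]
scene flask_small 0.78 [256. 162.] 246 268 144 179 [0.447 0.125 0.   ]
scene lamp 0.67 [ 87. 262.] 71 106 245 281 [ 0.442 -0.32   0.   ]
scene wax_ring 0.51 [298. 176.] 290 300 174 181 [0.559 0.155 0.   ]
scene tweezers 0.57 [158. 187.] 141 175 177 198 [ 0.353 -0.106  0.   ]
```

View pics/top0.png

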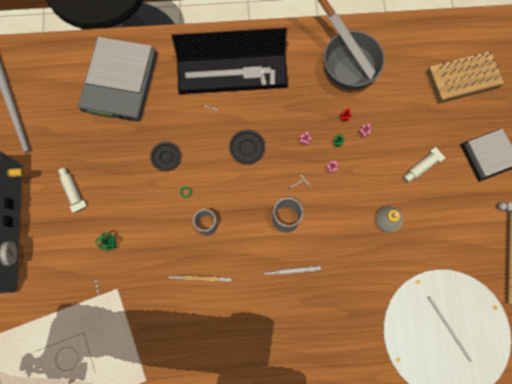

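View pics/scene0.png

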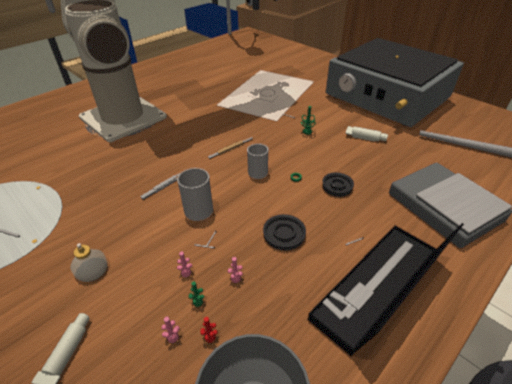

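The top view shows the large tree at (107,240), the green small tree at (338,141) among the pink and red ones, the bases at (247,147) and (166,156), and the flasks at (288,214) and (205,221). The scene view agrees, with the green small tree at (196,295).

```bash
cat >> h.py <<'E'
def green(c,box):
    hsv=cv2.cvtColor(c['color'],cv2.COLOR_RGB2HSV); m=cv2.inRange(hsv,(45,90,20),(90,255,255))
    o=np.zeros_like(m);x0,x1,y0,y1=box;o[y0:y1,x0:x1]=m[y0:y1,x0:x1];return o
def tri(obs):
    A=[];b=[]
    for c,u,v in obs:
        d=c['T'][:3,:3]@np.array([(u-c['cx'])/c['fx'],(v-c['cy'])/c['fy'],1]);d/=np.linalg.norm(d)
        P=np.eye(3)-np.outer(d,d);A.append(P);b.append(P@c['T'][:3,3])
    return np.linalg.lstsq(np.vstack(A),np.hstack(b),rcond=None)[0]
E
python3 - <<'E'
from h import *
t=snap('top',None);s=snap('scene',None)
for n,bt,bs,z in [('TL',(90,125,225,255),(295,322,100,140),.03),('TS',(328,350,130,152),(185,207,278,310),.025)]:
    o=[]
    for c,b in((t,bt),(s,bs)):
        ys,xs=np.where(green(c,b)); print(n,len(xs),xs.min(),xs.max(),ys.min(),ys.max(),ray(c,xs.mean(),ys.mean(),z).round(4)); o.append((c,xs.mean(),ys.mean()))
    print(tri(o).round(4))
for n,z in [('base_large',.013),('base_small',.013),('flask_large',.046),('flask_small',.034)]:
    for c,k in((t,'top'),(s,'scene')):
        for r in env.regions_of(k,n)[:1]:
            ys,xs=np.where(r['pixels']); print(n,k,round(r['conf'],2),(xs.min()+xs.max())/2,(ys.min()+ys.max())/2,ray(c,(xs.min()+xs.max())/2,(ys.min()+ys.max())/2,z).round(4))
# base small in top
print('bs',ray(t,165.5,156.5,.013).round(4))
# pinks
for u,v in [(305,138),(365,130),(332,167),(345,115),(338,141)]: print(ray(t,u,v,.025).round(3))
E
```

```text
TL 186 97 114 234 250 [0.4489 0.323  0.03  ]
TL 135 301 314 106 133 [0.4513 0.3186 0.03  ]
[0.4488 0.3232 0.0272]
TS 78 334 343 135 145 [ 0.6558 -0.2219  0.025 ]
TS 195 189 203 282 306 [ 0.6592 -0.2242  0.025 ]
[ 0.657  -0.2229  0.0211]
base_large top 0.89 247.0 147.0 [ 0.6569 -0.0056  0.013 ]
base_small top 0.71 164.5 156.0 [0.6475 0.1916 0.013 ]
base_small scene 0.75 337.0 184.5 [0.651  0.1821 0.013 ]
flask_large top 0.92 286.5 215.0 [ 0.4804 -0.0836  0.046 ]
flask_large scene 0.74 195.5 194.0 [ 0.4794 -0.0848  0.046 ]
flask_small top 0.63 204.0 222.0 [0.4788 0.1029 0.034 ]
flask_small scene 0.56 257.5 161.0 [0.4793 0.0976 0.034 ]
bs [0.6461 0.1893 0.013 ]
[ 0.666 -0.144  0.025]
[ 0.677 -0.288  0.025]
[ 0.591 -0.201  0.025]
[ 0.718 -0.245  0.025]
[ 0.654 -0.221  0.025]
```

Emit:
carry_out(
  series=[
    {"delta_rot":[0,0,0],"travel":[0.25,-0.1,0],"gripper":60},
    {"delta_rot":[0,0,0],"travel":[0.5,-0.23,0],"gripper":60},
    {"delta_rot":[0,0,0],"travel":[0.75,-0.36,0],"gripper":60},
    {"delta_rot":[0,0,0],"travel":[1,-0.5,0],"gripper":60},
    {"delta_rot":[0,0,0],"travel":[1,-0.5,0],"gripper":60},
  ],
)

```text
t: 2.12
tcp_pos: [0.313, 0.3858, 0.2312]
eef_rot: [[-0.974, 0.227, 0.001], [0.227, 0.974, -0.0], [-0.001, -0.0, -1.0]]
wrist_force: [-1.4, 1.1, -0.1]
grip_width: 0.0508
gripper_force: 0.0
```

Emit:
carry_out(
  series=[
    {"delta_rot":[0,0,0],"travel":[0.25,-0.12,0],"gripper":60},
    {"delta_rot":[0,0,0],"travel":[0.5,-0.23,-0.1],"gripper":60},
    {"delta_rot":[0,0,0],"travel":[0.69,-0.32,-0.2],"gripper":60},
    {"delta_rot":[0,0,0],"travel":[0.69,-0.32,-0.2],"gripper":60},
    {"delta_rot":[0,0,0],"travel":[0.69,-0.32,-0.2],"gripper":60},
  ],
)

```text
t: 2.75
tcp_pos: [0.4471, 0.3244, 0.1913]
eef_rot: [[-0.976, 0.219, -0.001], [0.219, 0.976, 0.0], [0.001, -0.0, -1.0]]
wrist_force: [0.0, 1.1, -0.1]
grip_width: 0.0511
gripper_force: 0.0
```

```bash
python3 - <<'E'
from h import *
s=env.read_state();print(s['joint_pos'].round(1),s['tcp_pos'].round(4),s['grip_width'])
c=snap('wrist','w1.png');print(c['fx'],np.array(c['T_tool_cam']).round(3).tolist())
for z in (0,.05,.08): print(proj(c,[.449,.3225,z]))
E
```

```text
[35.9 20.9  4.1 73.2  0.  48.6] [0.4471 0.3244 0.1913] 0.05106831687626517
290.8516336861184 [[0.001, -0.948, -0.319, 0.083], [1.0, 0.001, 0.0, 0.0], [-0.0, -0.319, 0.948, -0.142], [0.0, 0.0, 0.0, 1.0]]
[251.48959323 168.56484599]
[251.26396725 180.74699068]
[251.09016335 190.13112354]
```

View pics/w1.png

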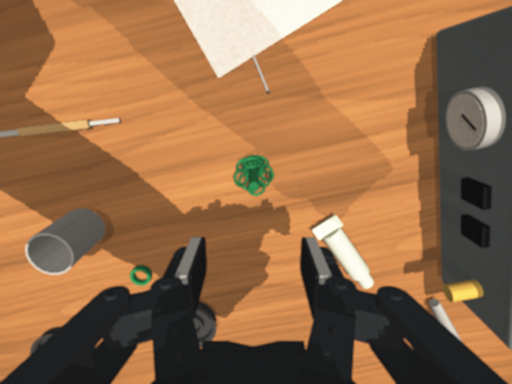

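The wrist view shows the large tree at (253,175), within 2 px of where it was expected. I'll refine the position from the mask.

```bash
python3 - <<'E'
from h import *
c=snap('wrist',None);m=green(c,(220,290,140,210));ys,xs=np.where(m)
print(xs.min(),xs.max(),ys.min(),ys.max(),xs.mean(),ys.mean())
print(ray(c,xs.mean(),ys.mean(),.03),ray(c,(xs.min()+xs.max())/2,(ys.min()+ys.max())/2,.03),c['T'][:3,3], env.read_state()['tcp_pos'])
E
```

```text
234 272 156 194 252.81333333333333 172.93444444444444
[0.44686573 0.32504249 0.03      ] [0.44916824 0.32473597 0.03      ] [0.36626164 0.34290023 0.33376416] [0.44706998 0.32491464 0.19208646]
```

Emit:
carry_out(
  series=[
    {"delta_rot":[0,0,0],"travel":[0.01,0,-0.25],"gripper":60},
    {"delta_rot":[0,0,0],"travel":[0.01,0,-0.45],"gripper":60},
    {"delta_rot":[0,0,0],"travel":[0.01,0,-0.6],"gripper":60},
    {"delta_rot":[0,0,0],"travel":[0.01,0,-0.69],"gripper":60},
    {"delta_rot":[0,0,0],"travel":[0.01,0,-0.69],"gripper":40},
    {"delta_rot":[0,0,0],"travel":[0.01,0,-0.69],"gripper":25},
    {"delta_rot":[0,0,0],"travel":[0.01,0,-0.69],"gripper":15},
    {"delta_rot":[0,0,0],"travel":[0.01,0,-0.69],"gripper":5},
    {"delta_rot":[0,0,0],"travel":[0.01,0,-0.69],"gripper":0},
    {"delta_rot":[0,0,0],"travel":[0.01,0,-0.69],"gripper":0},
    {"delta_rot":[0,0,0],"travel":[0.01,0,-0.69],"gripper":0},
    {"delta_rot":[0,0,0],"travel":[0.01,0,-0.69],"gripper":0},
  ],
  newtons=25,
)

```text
t: 4.35
tcp_pos: [0.4508, 0.3245, 0.0547]
eef_rot: [[-0.975, 0.22, 0.002], [0.22, 0.975, 0.002], [-0.001, 0.002, -1.0]]
wrist_force: [0.1, 0.6, 5.7]
grip_width: 0.0091
gripper_force: 25.9
```

Emit:
carry_out(
  series=[
    {"delta_rot":[0,0,0],"travel":[0,0,0.06],"gripper":0},
    {"delta_rot":[0,0,0],"travel":[0,0,0.2],"gripper":0},
    {"delta_rot":[0,0,0],"travel":[0.05,-0.1,0.4],"gripper":0},
    {"delta_rot":[0,0,0],"travel":[0.2,-0.25,0.5],"gripper":0},
    {"delta_rot":[0,0,0],"travel":[0.35,-0.45,0.5],"gripper":0},
    {"delta_rot":[0,0,0],"travel":[0.5,-0.65,0.5],"gripper":0},
    {"delta_rot":[0,0,0],"travel":[0.6,-0.85,0.5],"gripper":0},
    {"delta_rot":[0,0,0],"travel":[0.65,-0.95,0.5],"gripper":0},
    {"delta_rot":[0,0,0],"travel":[0.65,-0.95,0.5],"gripper":0},
  ],
)

```text
t: 5.48
tcp_pos: [0.5803, 0.1324, 0.1533]
eef_rot: [[-0.975, 0.223, -0.001], [0.223, 0.975, 0.0], [0.001, 0.0, -1.0]]
wrist_force: [-0.5, 0.1, -0.5]
grip_width: 0.0092
gripper_force: 25.3
```

Emit:
carry_out(
  series=[
    {"delta_rot":[0,0,0],"travel":[0.1,-0.2,0],"gripper":0},
    {"delta_rot":[0,0,0],"travel":[0.2,-0.4,0],"gripper":0},
    {"delta_rot":[0,0,0],"travel":[0.3,-0.6,0],"gripper":0},
    {"delta_rot":[0,0,0],"travel":[0.38,-0.7,0],"gripper":0},
    {"delta_rot":[0,0,0],"travel":[0.38,-0.7,0],"gripper":0},
    {"delta_rot":[0,0,0],"travel":[0.38,-0.7,0],"gripper":0},
  ],
)

```text
t: 6.22
tcp_pos: [0.6552, -0.0045, 0.1531]
eef_rot: [[-0.976, 0.218, -0.001], [0.218, 0.976, 0.001], [0.001, 0.0, -1.0]]
wrist_force: [-1.0, 0.4, -0.7]
grip_width: 0.009
gripper_force: 25.3
```

```bash
python3 - <<'E'
from h import *
s=env.read_state();print(s['joint_pos'].round(1),s['tcp_pos'].round(4),s['grip_width'],s['wrist_force'].round(1))
c=snap('wrist','w2.png')
print(proj(c,[.657,-.0056,.016]))
for r in env.regions_of('wrist','base_large')[:2]+env.regions_of('wrist','base_small')[:1]+env.regions_of('wrist','tree_large')[:1]:
    ys,xs=np.where(r['pixels']);print(r['conf'],r['point'],xs.min(),xs.max(),ys.min(),ys.max())
E
```

```text
[-0.4 33.9 19.1 75.3  0.  12.2] [ 0.6552 -0.0045  0.1531] 0.009011488243564854 [-1.   0.4 -0.7]
[251.97350374 181.68949091]
0.6 [254.1, 170.8] 209 295 138 214
0.6 [448.9, 124.3] 407 490 87 163
0.78 [250.5, 222.1] 217 289 189 279
```

View pics/w2.png

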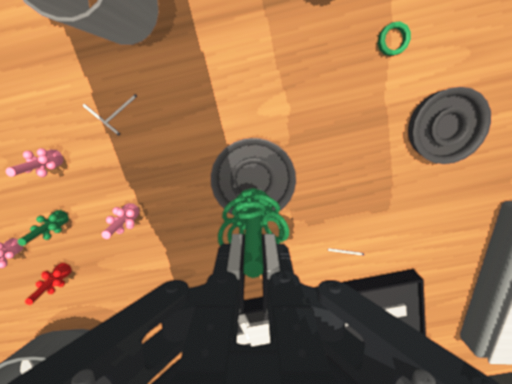

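The base sits at about (252,178), partly hidden by the tree. I'll overlay a model to check both fits.

```bash
cat >> h.py <<'E'
def circ(c,p,r,z,n=72):
    a=np.linspace(0,2*np.pi,n);return np.array([proj(c,[p[0]+r*np.cos(t),p[1]+r*np.sin(t),z]) for t in a])
def draw(im,c,p,r,z,col,k):
    cv2.polylines(im,[(circ(c,p,r,z)*k).astype(int)],True,col,1)
def basefit(c,mask,p0,R):
    # fit base silhouette: IoU of hull of top rim+bottom circle vs mask, over rows where visible
    from scipy.optimize import minimize
    ys,xs=np.where(mask)
    def f(p):
        h=np.vstack([circ(c,p,R,.016),circ(c,p,R,0)]);
        return (h[:,0].min()-xs.min())**2+(h[:,0].max()-xs.max()-1)**2+(h[:,1].min()-ys.min())**2
    return minimize(f,p0,method='Nelder-Mead',options=dict(xatol=1e-5,fatol=1e-3))
E
python3 - <<'E'
from h import *
c=snap('wrist',None);s=env.read_state()
for n,R,p0 in [('base_large',.044,(.657,-.0056)),('base_small',.037,(.647,.19))]:
    for r in env.regions_of('wrist',n)[:2]:
        q=basefit(c,r['pixels'],p0,R);print(n,r['conf'],q.x.round(4),round(q.fun,2))
k=5;x0,y0=190,130
im=cv2.cvtColor(c['color'],cv2.COLOR_RGB2BGR)[y0:y0+118,x0:x0+120]
im=cv2.resize(im,None,fx=k,fy=k)
class O: pass
cc=dict(c);cc['cx']=c['cx']-x0;cc['cy']=c['cy']-y0
draw(im,cc,(.657,-.0056),.044,.016,(0,255,255),k)
t=s['tcp_pos'];zf=t[2]-.0547
draw(im,cc,t,.014,zf,(255,255,255),k);draw(im,cc,t,.021,zf+.03,(255,0,255),k)
cv2.imwrite('pics/w2z.png',im)
E
```

```text
base_large 0.86 [ 0.6605 -0.0056] 1.07
base_small 0.58 [0.6468 0.191 ] 9.84
```

View pics/w2z.png

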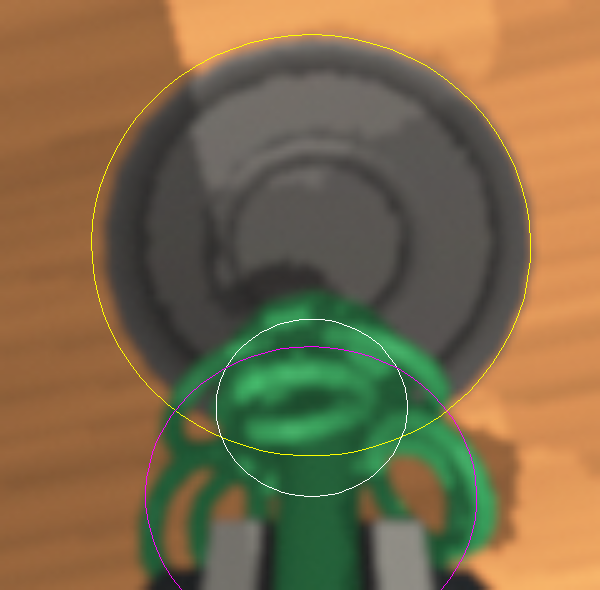

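Emit:
carry_out(
  series=[
    {"delta_rot":[0,0,0],"travel":[0.014,0,-0.1],"gripper":0},
    {"delta_rot":[0,0,0],"travel":[0.014,0,-0.22],"gripper":0},
    {"delta_rot":[0,0,0],"travel":[0.014,0,-0.32],"gripper":0},
    {"delta_rot":[0,0,0],"travel":[0.014,0,-0.38],"gripper":0},
    {"delta_rot":[0,0,0],"travel":[0.014,0,-0.38],"gripper":0},
    {"delta_rot":[0,0,0],"travel":[0.014,0,-0.38],"gripper":0},
  ],
)

```text
t: 7.32
tcp_pos: [0.6595, -0.0062, 0.0783]
eef_rot: [[-0.976, 0.22, 0.002], [0.22, 0.976, -0.0], [-0.002, 0.0, -1.0]]
wrist_force: [-0.1, 0.5, -0.2]
grip_width: 0.0088
gripper_force: 25.3
```

```bash
python3 - <<'E'
from h import *
s=env.read_state();print(s['tcp_pos'].round(4),s['wrist_force'].round(1))
c=snap('wrist',None)
k=4;x0,y0=170,160
im=cv2.cvtColor(c['color'],cv2.COLOR_RGB2BGR)[y0:y0+140,x0:x0+180]
im=cv2.resize(im,None,fx=k,fy=k)
cc=dict(c);cc['cx']=c['cx']-x0;cc['cy']=c['cy']-y0
draw(im,cc,(.656,-.005),.036,.006,(0,255,255),k)
draw(im,cc,(.656,-.005),.0195,.016,(0,255,255),k)
t=s['tcp_pos']-[.002,0,0]
draw(im,cc,t,.014,t[2]-.0547,(255,255,255),k)
cv2.imwrite('pics/w3.png',im)
E
```

```text
[ 0.6595 -0.0062  0.0783] [-0.1  0.5 -0.2]
```

View pics/w3.png

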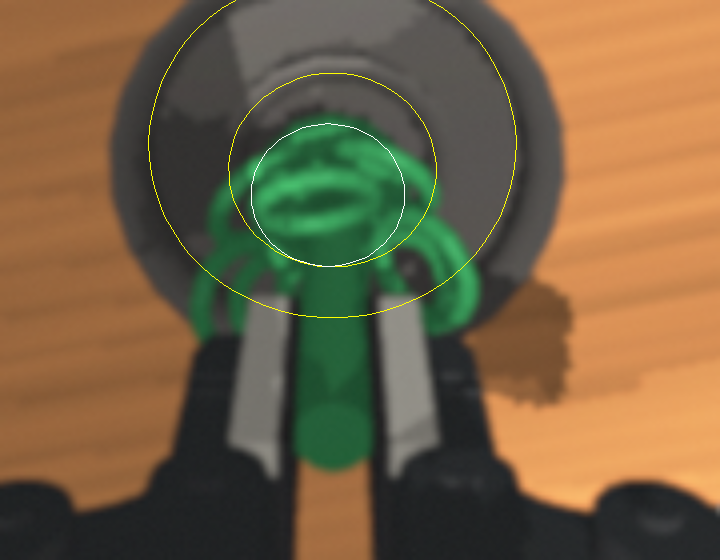

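Emit:
carry_out(
  series=[
    {"delta_rot":[0,0,0],"travel":[-0.008,0,0],"gripper":0},
    {"delta_rot":[0,0,0],"travel":[-0.008,0,-0.03],"gripper":0},
    {"delta_rot":[0,0,0],"travel":[-0.008,0,-0.05],"gripper":0},
    {"delta_rot":[0,0,0],"travel":[-0.008,0,-0.065],"gripper":0},
    {"delta_rot":[0,0,0],"travel":[-0.008,0,-0.08],"gripper":0},
    {"delta_rot":[0,0,0],"travel":[-0.008,0,-0.085],"gripper":0},
    {"delta_rot":[0,0,0],"travel":[-0.008,0,-0.085],"gripper":0},
    {"delta_rot":[0,0,0],"travel":[-0.008,0,-0.085],"gripper":0},
  ],
)

```text
t: 8.38
tcp_pos: [0.6574, -0.0063, 0.0608]
eef_rot: [[-0.975, 0.22, 0.001], [0.22, 0.975, -0.0], [-0.001, 0.0, -1.0]]
wrist_force: [-1.5, 0.5, 2.7]
grip_width: 0.0089
gripper_force: 25.6
```

Emit:
carry_out(
  series=[
    {"delta_rot":[0,0,0],"travel":[0,0,0],"gripper":15},
    {"delta_rot":[0,0,0],"travel":[0,0,0],"gripper":30},
    {"delta_rot":[0,0,0],"travel":[0,0,0],"gripper":45},
    {"delta_rot":[0,0,0],"travel":[0,0,0],"gripper":55},
    {"delta_rot":[0,0,0],"travel":[0,0,0],"gripper":55},
    {"delta_rot":[0,0,0],"travel":[0,0,0.1],"gripper":55},
    {"delta_rot":[0,0,0],"travel":[0,0,0.3],"gripper":55},
    {"delta_rot":[0,0,0],"travel":[0,0,0.5],"gripper":55},
    {"delta_rot":[0,0,0],"travel":[0,0,0.65],"gripper":55},
    {"delta_rot":[0,0,0],"travel":[0,0,0.65],"gripper":55},
    {"delta_rot":[0,0,0],"travel":[0,0,0.65],"gripper":55},
  ],
)

```text
t: 9.75
tcp_pos: [0.6567, -0.0063, 0.1894]
eef_rot: [[-0.976, 0.22, -0.001], [0.22, 0.976, -0.0], [0.001, -0.0, -1.0]]
wrist_force: [-1.0, 0.1, -0.0]
grip_width: 0.047
gripper_force: 0.0
```

```bash
python3 - <<'E'
from h import *
s=env.read_state();print(s['tcp_pos'].round(4),s['wrist_force'].round(1))
c=snap('wrist','w4.png');print(proj(c,[.656,-.005,.006]),proj(c,[.656,-.005,.086]),proj(c,[.657,-.223,.02]))
E
```

```text
[ 0.6567 -0.0063  0.1894] [-1.   0.1 -0. ]
[253.6925591  167.55123141] [253.9069246  189.50862363] [ 70.1868369  211.46713466]
```

View pics/w4.png

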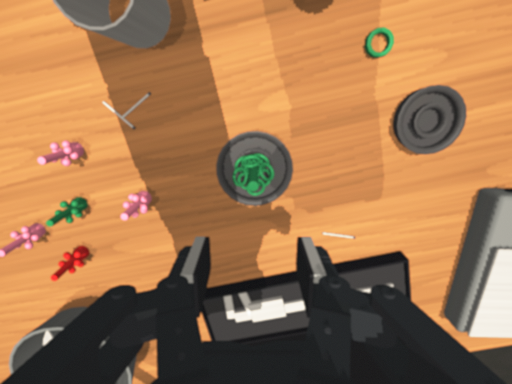

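The large tree stands upright in its base at (254,172). Next is the green small tree.

Emit:
carry_out(
  series=[
    {"delta_rot":[0,0,0],"travel":[0,-0.2,0],"gripper":45},
    {"delta_rot":[0,0,0],"travel":[0,-0.45,0],"gripper":45},
    {"delta_rot":[0,0,0],"travel":[0,-0.7,0],"gripper":45},
    {"delta_rot":[0,0,0],"travel":[0,-0.9,-0.05],"gripper":45},
    {"delta_rot":[0,0,0],"travel":[0,-1,-0.1],"gripper":45},
    {"delta_rot":[0,0,0],"travel":[0,-1,-0.1],"gripper":45},
  ],
)

```text
t: 10.55
tcp_pos: [0.6558, -0.2068, 0.1675]
eef_rot: [[-0.975, 0.222, -0.005], [0.222, 0.975, 0.002], [0.005, 0.001, -1.0]]
wrist_force: [0.1, 0.2, 0.6]
grip_width: 0.0382
gripper_force: 0.0
```

Emit:
carry_out(
  series=[
    {"delta_rot":[0,0,0],"travel":[0,-0.08,0],"gripper":45},
    {"delta_rot":[0,0,0],"travel":[0,-0.08,0],"gripper":45},
    {"delta_rot":[0,0,0],"travel":[0,-0.08,0],"gripper":45},
  ],
)

```text
t: 10.92
tcp_pos: [0.6576, -0.2215, 0.1709]
eef_rot: [[-0.976, 0.219, 0.001], [0.219, 0.976, 0.0], [-0.001, 0.0, -1.0]]
wrist_force: [-0.0, 0.0, -0.1]
grip_width: 0.0386
gripper_force: 0.0
```

```bash
python3 - <<'E'
from h import *
s=env.read_state();print(s['tcp_pos'].round(4),s['grip_width'],s['joint_pos'].round(0))
c=snap('wrist',None);p=proj(c,[.657,-.223,.02]).astype(int);print(p)
m=green(c,(p[0]-30,p[0]+30,p[1]-30,p[1]+30));ys,xs=np.where(m)
print(xs.min(),xs.max(),ys.min(),ys.max(),len(xs))
print(ray(c,(xs.min()+xs.max())/2,(ys.min()+ys.max())/2,.02),ray(c,xs.mean(),ys.mean(),.02))
k=4;x0,y0=p[0]-90,p[1]-60
im=cv2.resize(cv2.cvtColor(c['color'],cv2.COLOR_RGB2BGR)[y0:y0+140,x0:x0+180],None,fx=k,fy=k)
cc=dict(c);cc['cx']=c['cx']-x0;cc['cy']=c['cy']-y0
q=ray(c,(xs.min()+xs.max())/2,(ys.min()+ys.max())/2,.02)
draw(im,cc,q,.009,0,(255,255,255),k);draw(im,cc,q,.014,.02,(255,0,255),k);draw(im,cc,q,.004,.058,(0,255,255),k)
cv2.imwrite('pics/w5.png',im)
E
```

```text
[ 0.6576 -0.2215  0.1709] 0.038627641338989854 [-19.  38.  29.  81.   0.  -6.]
[251 175]
239 264 162 187 431
[ 0.65599467 -0.22234401  0.02      ] [ 0.6550569  -0.22225798  0.02      ]
```

View pics/w5.png

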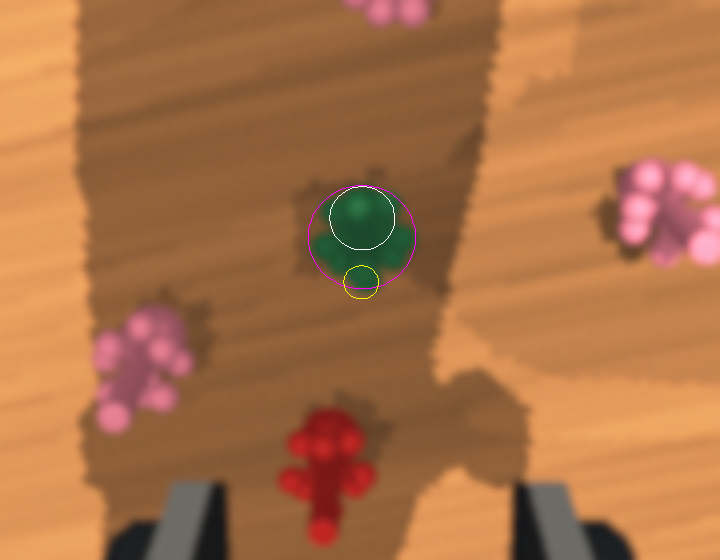

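The green small tree is centred in the crop at (360,237). Its top sits about 1 px above the model, so x ≈ 0.655.

Emit:
carry_out(
  series=[
    {"delta_rot":[0,0,0],"travel":[-0.013,-0.004,-0.2],"gripper":45},
    {"delta_rot":[0,0,0],"travel":[-0.013,-0.004,-0.4],"gripper":45},
    {"delta_rot":[0,0,0],"travel":[-0.013,-0.004,-0.57],"gripper":45},
    {"delta_rot":[0,0,0],"travel":[-0.013,-0.004,-0.67],"gripper":45},
    {"delta_rot":[0,0,0],"travel":[-0.013,-0.004,-0.67],"gripper":45},
    {"delta_rot":[0,0,0],"travel":[-0.013,-0.004,-0.67],"gripper":30},
    {"delta_rot":[0,0,0],"travel":[-0.013,-0.004,-0.67],"gripper":18},
    {"delta_rot":[0,0,0],"travel":[-0.013,-0.004,-0.67],"gripper":10},
    {"delta_rot":[0,0,0],"travel":[-0.013,-0.004,-0.67],"gripper":0},
    {"delta_rot":[0,0,0],"travel":[-0.013,-0.004,-0.67],"gripper":0},
    {"delta_rot":[0,0,0],"travel":[-0.013,-0.004,-0.67],"gripper":0},
    {"delta_rot":[0,0,0],"travel":[-0.013,-0.004,-0.67],"gripper":0},
  ],
  newtons=25,
)

```text
t: 12.48
tcp_pos: [0.6554, -0.2233, 0.0375]
eef_rot: [[-0.976, 0.22, 0.002], [0.22, 0.976, -0.001], [-0.002, -0.0, -1.0]]
wrist_force: [-0.6, 0.8, 6.9]
grip_width: 0.0067
gripper_force: 24.6
```

Emit:
carry_out(
  series=[
    {"delta_rot":[0,0,0],"travel":[0,0,0.08],"gripper":0},
    {"delta_rot":[0,0,0],"travel":[0,0,0.25],"gripper":0},
    {"delta_rot":[0,0,0],"travel":[0,0,0.5],"gripper":0},
    {"delta_rot":[0,0,0],"travel":[0,0.1,0.7],"gripper":0},
    {"delta_rot":[0,0,0],"travel":[0,0.25,0.75],"gripper":0},
    {"delta_rot":[0,0,0],"travel":[0,0.5,0.75],"gripper":0},
    {"delta_rot":[0,0,0],"travel":[0,0.75,0.75],"gripper":0},
    {"delta_rot":[0,0,0],"travel":[0,1,0.75],"gripper":0},
  ],
)

```text
t: 13.48
tcp_pos: [0.6542, -0.0217, 0.1868]
eef_rot: [[-0.975, 0.22, -0.0], [0.22, 0.975, 0.0], [0.0, -0.0, -1.0]]
wrist_force: [-0.2, 0.6, -0.3]
grip_width: 0.0066
gripper_force: 24.4
```

Emit:
carry_out(
  series=[
    {"delta_rot":[0,0,0],"travel":[0,0.25,0],"gripper":0},
    {"delta_rot":[0,0,0],"travel":[0,0.5,0],"gripper":0},
    {"delta_rot":[0,0,0],"travel":[0,0.75,0],"gripper":0},
    {"delta_rot":[0,0,0],"travel":[-0.03,1,-0.1],"gripper":0},
    {"delta_rot":[0,0,0],"travel":[-0.04,1,-0.3],"gripper":0},
    {"delta_rot":[0,0,0],"travel":[-0.04,1,-0.3],"gripper":0},
    {"delta_rot":[0,0,0],"travel":[-0.04,1,-0.3],"gripper":0},
  ],
)

```text
t: 14.35
tcp_pos: [0.6472, 0.1764, 0.1277]
eef_rot: [[-0.975, 0.221, 0.001], [0.221, 0.975, 0.0], [-0.001, 0.0, -1.0]]
wrist_force: [-0.3, -0.9, 0.5]
grip_width: 0.0065
gripper_force: 24.4
```

```bash
python3 - <<'E'
from h import *
s=env.read_state();print(s['tcp_pos'].round(4),s['grip_width'],s['wrist_force'].round(1))
c=snap('wrist',None)
for r in env.regions_of('wrist','base_small')[:2]:
    ys,xs=np.where(r['pixels']);print(r['conf'],xs.min(),xs.max(),ys.min(),ys.max(),basefit(c,r['pixels'],(.647,.19),.037).x)
k=4;x0,y0=170,120
im=cv2.resize(cv2.cvtColor(c['color'],cv2.COLOR_RGB2BGR)[y0:y0+145,x0:x0+180],None,fx=k,fy=k)
cc=dict(c);cc['cx']=c['cx']-x0;cc['cy']=c['cy']-y0
q=(.647,.191)
draw(im,cc,q,.029,.006,(0,255,255),k);draw(im,cc,q,.037,.0,(0,255,255),k);draw(im,cc,q,.0145,.016,(0,255,255),k)
t=s['tcp_pos'];draw(im,cc,t,.009,t[2]-.0375,(255,255,255),k);draw(im,cc,t,.014,t[2]-.0175,(255,0,255),k);draw(im,cc,t,.004,t[2]+.0205,(255,0,255),k)
cv2.imwrite('pics/w6.png',im)
E
```

```text
[0.6472 0.1764 0.1277] 0.0065130882084407735 [-0.3 -0.9  0.5]
0.89 228 306 143 218 [0.64921329 0.18987765]
```

View pics/w6.png

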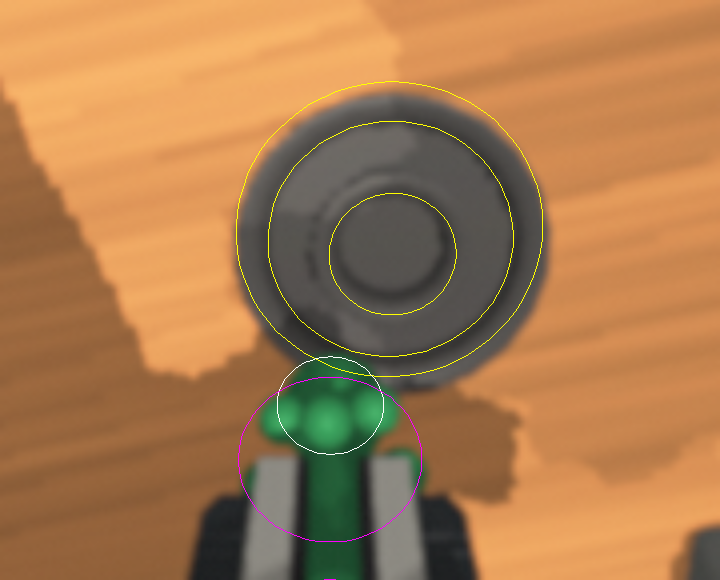

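Emit:
carry_out(
  series=[
    {"delta_rot":[0,0,0],"travel":[0.003,0.07,0],"gripper":0},
    {"delta_rot":[0,0,0],"travel":[0.003,0.07,-0.15],"gripper":0},
    {"delta_rot":[0,0,0],"travel":[0.003,0.07,-0.27],"gripper":0},
    {"delta_rot":[0,0,0],"travel":[0.003,0.07,-0.34],"gripper":0},
    {"delta_rot":[0,0,0],"travel":[0.003,0.07,-0.34],"gripper":0},
    {"delta_rot":[0,0,0],"travel":[0.003,0.07,-0.34],"gripper":0},
  ],
)

```text
t: 15.2
tcp_pos: [0.6481, 0.1913, 0.0596]
eef_rot: [[-0.975, 0.22, 0.002], [0.22, 0.976, 0.001], [-0.002, 0.001, -1.0]]
wrist_force: [0.1, 0.5, 0.3]
grip_width: 0.007
gripper_force: 24.4
```

```bash
python3 - <<'E'
from h import *
s=env.read_state();print(s['tcp_pos'].round(4),s['wrist_force'].round(1))
c=snap('wrist',None)
k=4;x0,y0=170,140
im=cv2.resize(cv2.cvtColor(c['color'],cv2.COLOR_RGB2BGR)[y0:y0+145,x0:x0+180],None,fx=k,fy=k)
cc=dict(c);cc['cx']=c['cx']-x0;cc['cy']=c['cy']-y0
q=(.6478,.190)
draw(im,cc,q,.029,.006,(0,255,255),k);draw(im,cc,q,.0145,.016,(0,255,255),k)
t=s['tcp_pos'];draw(im,cc,t,.009,t[2]-.0375,(255,255,255),k)
cv2.imwrite('pics/w7.png',im)
E
```

```text
[0.6481 0.1913 0.0596] [0.1 0.5 0.3]
```

View pics/w7.png

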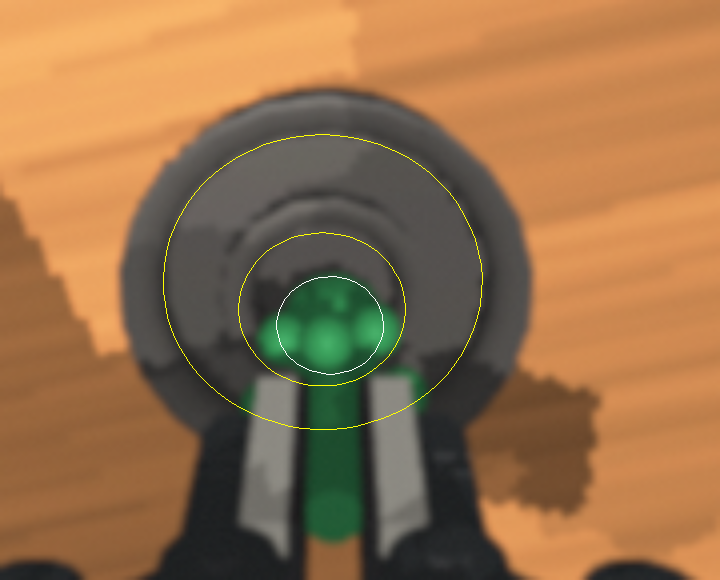

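Emit:
carry_out(
  series=[
    {"delta_rot":[0,0,0],"travel":[-0.006,-0.007,0],"gripper":0},
    {"delta_rot":[0,0,0],"travel":[-0.006,-0.007,-0.02],"gripper":0},
    {"delta_rot":[0,0,0],"travel":[-0.006,-0.007,-0.04],"gripper":0},
    {"delta_rot":[0,0,0],"travel":[-0.006,-0.007,-0.06],"gripper":0},
    {"delta_rot":[0,0,0],"travel":[-0.006,-0.007,-0.075],"gripper":0},
    {"delta_rot":[0,0,0],"travel":[-0.006,-0.007,-0.08],"gripper":0},
    {"delta_rot":[0,0,0],"travel":[-0.006,-0.007,-0.08],"gripper":0},
    {"delta_rot":[0,0,0],"travel":[-0.006,-0.007,-0.08],"gripper":0},
  ],
)

```text
t: 16.25
tcp_pos: [0.6462, 0.1895, 0.0435]
eef_rot: [[-0.975, 0.22, 0.001], [0.22, 0.975, 0.0], [-0.001, 0.0, -1.0]]
wrist_force: [-2.3, -0.7, 5.8]
grip_width: 0.007
gripper_force: 25.0
```

Emit:
carry_out(
  series=[
    {"delta_rot":[0,0,0],"travel":[0,0,0],"gripper":12},
    {"delta_rot":[0,0,0],"travel":[0,0,0],"gripper":25},
    {"delta_rot":[0,0,0],"travel":[0,0,0],"gripper":40},
    {"delta_rot":[0,0,0],"travel":[0,0,0],"gripper":45},
    {"delta_rot":[0,0,0],"travel":[0,0,0.02],"gripper":45},
    {"delta_rot":[0,0,0],"travel":[0,0,0.15],"gripper":45},
    {"delta_rot":[0,0,0],"travel":[0,0,0.4],"gripper":45},
    {"delta_rot":[0,0,0],"travel":[0,0,0.65],"gripper":60},
    {"delta_rot":[0,0,0],"travel":[0,0,0.9],"gripper":100},
    {"delta_rot":[0,0,0],"travel":[0,0,0.9],"gripper":100},
  ],
)

```text
t: 17.5
tcp_pos: [0.6487, 0.1904, 0.2291]
eef_rot: [[-0.975, 0.22, 0.011], [0.22, 0.975, 0.003], [-0.01, 0.006, -1.0]]
wrist_force: [-0.1, -0.2, 0.2]
grip_width: 0.0843
gripper_force: 0.0
```

```bash
python3 - <<'E'
from h import *
s=env.read_state();print(s['tcp_pos'].round(4),s['wrist_force'].round(1))
c=snap('wrist',None);a=cv2.cvtColor(c['color'],cv2.COLOR_RGB2BGR)
p=proj(c,[.647,.19,.01]).astype(int);print(p)
im=cv2.resize(a[p[1]-50:p[1]+50,p[0]-60:p[0]+60],None,fx=4,fy=4)
t=cv2.cvtColor(snap('top',None)['color'],cv2.COLOR_RGB2BGR)[100:260,60:320]
im2=np.zeros((400+0,320,3),np.uint8);im2[:197,:]=cv2.resize(t,(320,197))
cv2.imwrite('pics/w8.png',np.hstack([im,im2]))
E
```

```text
[0.6487 0.1904 0.2291] [-0.1 -0.2  0.2]
[251 158]
```

View pics/w8.png

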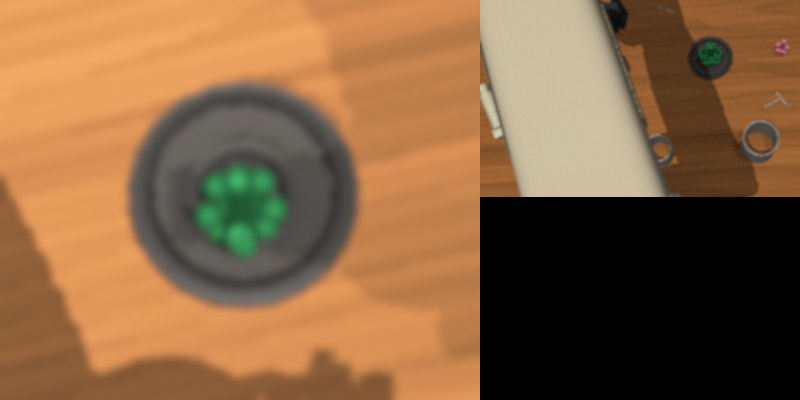

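The small tree is upright and centred in its base. Next is the small flask.

Emit:
carry_out(
  series=[
    {"delta_rot":[0,0,0],"travel":[-0.25,-0.13,0],"gripper":100},
    {"delta_rot":[0,0,0],"travel":[-0.5,-0.26,0],"gripper":100},
    {"delta_rot":[0,0,0],"travel":[-0.75,-0.38,-0.05],"gripper":100},
    {"delta_rot":[0,0,0],"travel":[-0.84,-0.45,-0.1],"gripper":100},
    {"delta_rot":[0,0,0],"travel":[-0.84,-0.45,-0.1],"gripper":100},
    {"delta_rot":[0,0,0],"travel":[-0.84,-0.45,-0.1],"gripper":100},
  ],
)

```text
t: 18.35
tcp_pos: [0.4785, 0.0998, 0.2018]
eef_rot: [[-0.975, 0.22, -0.0], [0.22, 0.975, 0.0], [0.0, 0.0, -1.0]]
wrist_force: [1.7, 0.6, 0.2]
grip_width: 0.0855
gripper_force: 0.0
```

```bash
cat >> h.py <<'E'
def flaskfit(c,mask,p0,R,H):
    from scipy.optimize import minimize
    ys,xs=np.where(mask)
    def f(p):
        h=np.vstack([circ(c,p,R,H),circ(c,p,R,0)])
        return sum((a-b)**2 for a,b in zip((h[:,0].min(),h[:,0].max(),h[:,1].min(),h[:,1].max()),(xs.min(),xs.max()+1,ys.min(),ys.max()+1)))
    return minimize(f,p0,method='Nelder-Mead',options=dict(xatol=1e-5,fatol=1e-3))
E
python3 - <<'E'
from h import *
s=env.read_state();print(s['tcp_pos'].round(4),s['joint_pos'].round(0))
c=snap('wrist','w9.png');p=(.479,.1)
for r in env.regions_of('wrist','flask_small')[:2]:
    ys,xs=np.where(r['pixels']);q=flaskfit(c,r['pixels'],p,.025,.068);print(r['conf'],xs.min(),xs.max(),ys.min(),ys.max(),q.x,q.fun)
    h=np.vstack([circ(c,q.x,.025,.068),circ(c,q.x,.025,0)]);print(h.min(0),h.max(0))
    im=cv2.cvtColor(c['color'],cv2.COLOR_RGB2BGR);draw(im,c,q.x,.025,.068,(0,255,255),1);draw(im,c,q.x,.025,0,(0,255,255),1);cv2.imwrite('pics/w9.png',im);break
E
```

```text
[0.4785 0.0998 0.2018] [12. 13. -5. 72.  0. 24.]
0.56 227 277 143 201 [0.47671011 0.10000606] 0.7568841190157415
[227.19547096 142.38907229] [277.80342217 202.55389503]
```

View pics/w9.png

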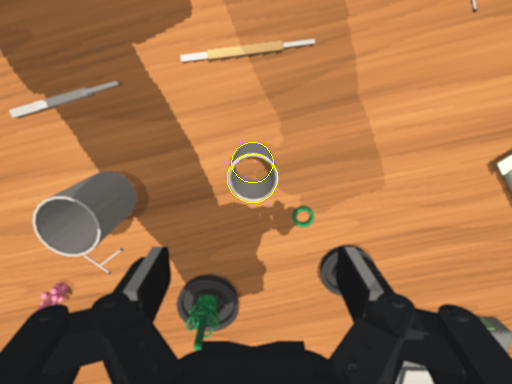

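The small flask fits the overlay well at (252,172), giving (0.4767, 0.100).

Emit:
carry_out(
  series=[
    {"delta_rot":[0,0,0],"travel":[-0.009,0,-0.25],"gripper":100},
    {"delta_rot":[0,0,0],"travel":[-0.009,0,-0.5],"gripper":100},
    {"delta_rot":[0,0,0],"travel":[-0.009,0,-0.7],"gripper":100},
    {"delta_rot":[0,0,0],"travel":[-0.009,0,-0.82],"gripper":100},
    {"delta_rot":[0,0,0],"travel":[-0.009,0,-0.86],"gripper":100},
    {"delta_rot":[0,0,0],"travel":[-0.009,0,-0.86],"gripper":85},
    {"delta_rot":[0,0,0],"travel":[-0.009,0,-0.86],"gripper":72},
    {"delta_rot":[0,0,0],"travel":[-0.009,0,-0.86],"gripper":64},
    {"delta_rot":[0,0,0],"travel":[-0.009,0,-0.86],"gripper":50},
    {"delta_rot":[0,0,0],"travel":[-0.009,0,-0.86],"gripper":45},
    {"delta_rot":[0,0,0],"travel":[-0.009,0,-0.86],"gripper":45},
    {"delta_rot":[0,0,0],"travel":[-0.009,0,-0.86],"gripper":45},
  ],
  newtons=50,
)

```text
t: 19.95
tcp_pos: [0.4772, 0.0998, 0.0317]
eef_rot: [[-0.975, 0.22, 0.003], [0.22, 0.975, 0.001], [-0.002, 0.001, -1.0]]
wrist_force: [-0.8, 0.2, 5.7]
grip_width: 0.0493
gripper_force: 51.1
```

Emit:
carry_out(
  series=[
    {"delta_rot":[0,0,0],"travel":[0,0,0.08],"gripper":45},
    {"delta_rot":[0,0,0],"travel":[0,0,0.25],"gripper":45},
    {"delta_rot":[0,0,0],"travel":[0,0,0.48],"gripper":45},
    {"delta_rot":[0,0,0],"travel":[0.05,0.03,0.6],"gripper":45},
    {"delta_rot":[0,0,0],"travel":[0.2,0.1,0.6],"gripper":45},
    {"delta_rot":[0,0,0],"travel":[0.4,0.21,0.6],"gripper":45},
    {"delta_rot":[0,0,0],"travel":[0.6,0.32,0.6],"gripper":45},
    {"delta_rot":[0,0,0],"travel":[0.78,0.42,0.6],"gripper":45},
    {"delta_rot":[0,0,0],"travel":[0.85,0.45,0.6],"gripper":45},
    {"delta_rot":[0,0,0],"travel":[0.85,0.45,0.6],"gripper":45},
    {"delta_rot":[0,0,0],"travel":[0.85,0.45,0.6],"gripper":45},
  ],
)

```text
t: 21.32
tcp_pos: [0.6452, 0.1891, 0.15]
eef_rot: [[-0.975, 0.22, -0.001], [0.22, 0.975, -0.0], [0.001, -0.001, -1.0]]
wrist_force: [-0.8, -0.3, -1.6]
grip_width: 0.0493
gripper_force: 52.1
```

```bash
python3 - <<'E'
from h import *
s=env.read_state();t=s['tcp_pos'];print(t.round(4),s['wrist_force'].round(1),s['grip_width'])
c=snap('wrist',None)
for r in env.regions_of('wrist','base_small')[:1]:
    ys,xs=np.where(r['pixels']);print(r['conf'],xs.min(),xs.max(),ys.min(),ys.max(),basefit(c,r['pixels'],(.647,.19),.037).x,basefit(c,r['pixels'],(.647,.19),.036).x)
k=4;x0,y0=170,120
im=cv2.resize(cv2.cvtColor(c['color'],cv2.COLOR_RGB2BGR)[y0:y0+145,x0:x0+180],None,fx=k,fy=k)
cc=dict(c);cc['cx']=c['cx']-x0;cc['cy']=c['cy']-y0
q=(.647,.190)
for z in (0,.016): draw(im,cc,q,.037,z,(0,255,255),k)
draw(im,cc,t,.025,t[2]-.0317,(255,0,255),k);draw(im,cc,t,.025,t[2]-.0317+.068,(255,0,255),k)
cv2.imwrite('pics/w10.png',im)
E
```

```text
[0.6452 0.1891 0.15  ] [-0.8 -0.3 -1.6] 0.049261128807681465
0.64 218 290 144 200 [0.64885648 0.19003043] [0.64780293 0.19026829]
```

View pics/w10.png

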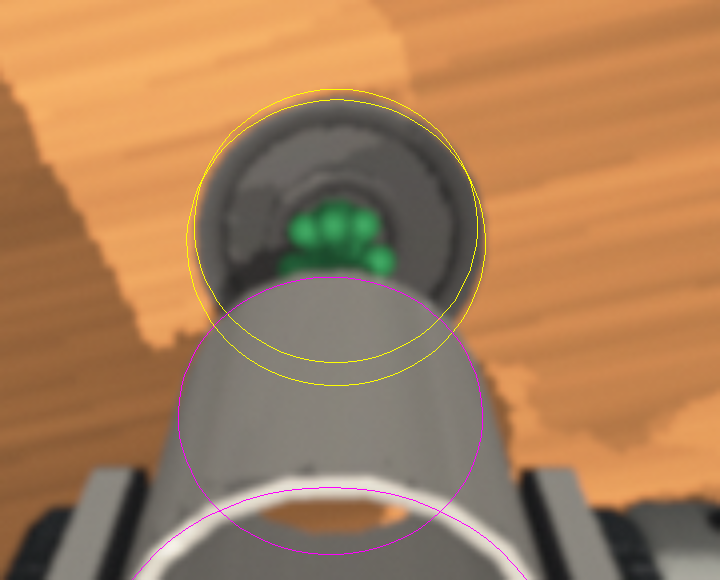

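Emit:
carry_out(
  series=[
    {"delta_rot":[0,0,0],"travel":[0.017,0.006,0],"gripper":45},
    {"delta_rot":[0,0,0],"travel":[0.017,0.006,-0.1],"gripper":45},
    {"delta_rot":[0,0,0],"travel":[0.017,0.006,-0.2],"gripper":45},
    {"delta_rot":[0,0,0],"travel":[0.017,0.006,-0.3],"gripper":45},
    {"delta_rot":[0,0,0],"travel":[0.017,0.006,-0.4],"gripper":45},
    {"delta_rot":[0,0,0],"travel":[0.017,0.006,-0.48],"gripper":45},
    {"delta_rot":[0,0,0],"travel":[0.017,0.006,-0.48],"gripper":45},
    {"delta_rot":[0,0,0],"travel":[0.017,0.006,-0.48],"gripper":45},
  ],
)

```text
t: 22.42
tcp_pos: [0.6502, 0.1909, 0.0551]
eef_rot: [[-0.975, 0.22, 0.001], [0.22, 0.975, 0.0], [-0.001, 0.001, -1.0]]
wrist_force: [0.2, -0.8, -2.0]
grip_width: 0.0493
gripper_force: 52.1
```

Emit:
carry_out(
  series=[
    {"delta_rot":[0,0,0],"travel":[0,0,-0.02],"gripper":45},
    {"delta_rot":[0,0,0],"travel":[0,0,-0.035],"gripper":45},
    {"delta_rot":[0,0,0],"travel":[0,0,-0.05],"gripper":45},
    {"delta_rot":[0,0,0],"travel":[0,0,-0.065],"gripper":45},
    {"delta_rot":[0,0,0],"travel":[0,0,-0.075],"gripper":45},
    {"delta_rot":[0,0,0],"travel":[0,0,-0.08],"gripper":45},
    {"delta_rot":[0,0,0],"travel":[0,0,-0.08],"gripper":45},
  ],
)

```text
t: 23.3
tcp_pos: [0.6496, 0.1907, 0.0382]
eef_rot: [[-0.976, 0.22, -0.0], [0.22, 0.976, -0.0], [0.0, -0.0, -1.0]]
wrist_force: [-0.2, 0.8, -0.7]
grip_width: 0.0491
gripper_force: 52.1
```

Emit:
carry_out(
  series=[
    {"delta_rot":[0,0,0],"travel":[0,0,-0.003],"gripper":45},
    {"delta_rot":[0,0,0],"travel":[0,0,-0.003],"gripper":65},
    {"delta_rot":[0,0,0],"travel":[0,0,-0.003],"gripper":80},
    {"delta_rot":[0,0,0],"travel":[0,0,-0.003],"gripper":100},
    {"delta_rot":[0,0,0],"travel":[0,0,-0.003],"gripper":100},
    {"delta_rot":[0,0,0],"travel":[0,0,0.05],"gripper":100},
    {"delta_rot":[0,0,0],"travel":[0,0,0.3],"gripper":100},
    {"delta_rot":[0,0,0],"travel":[0,0,0.6],"gripper":100},
    {"delta_rot":[0,0,0],"travel":[0,0,0.9],"gripper":100},
    {"delta_rot":[0,0,0],"travel":[0,0,0.9],"gripper":100},
    {"delta_rot":[0,0,0],"travel":[0,0,0.9],"gripper":100},
  ],
)

```text
t: 24.68
tcp_pos: [0.6497, 0.1908, 0.2192]
eef_rot: [[-0.976, 0.22, 0.001], [0.22, 0.976, 0.0], [-0.001, 0.001, -1.0]]
wrist_force: [0.1, -0.2, -0.3]
grip_width: 0.0852
gripper_force: 0.0
```

```bash
python3 - <<'E'
from h import *
s=env.read_state();print(s['tcp_pos'].round(4))
c=snap('wrist','w11.png')
for n in ('base_small','flask_small'):
  for r in env.regions_of('wrist',n)[:1]:
    ys,xs=np.where(r['pixels']);print(n,r['conf'],xs.min(),xs.max(),ys.min(),ys.max())
for z in (.006,.012): h=np.vstack([circ(c,(.647,.190),.025,z),circ(c,(.647,.190),.025,z+.068)]);print(h.min(0),h.max(0))
E
```

```text
[0.6497 0.1908 0.2192]
base_small 0.79 222 281 131 178
flask_small 0.72 229 276 142 198
[226.88327447 140.03959163] [275.71495168 197.861035  ]
[226.38025523 140.82536252] [276.1643157  199.86936452]
```

Emit:
carry_out(
  series=[
    {"delta_rot":[0,0,0],"travel":[-0.2,-0.2,0],"gripper":100},
    {"delta_rot":[0,0,0],"travel":[-0.4,-0.45,0],"gripper":100},
    {"delta_rot":[0,0,0],"travel":[-0.6,-0.7,0],"gripper":100},
    {"delta_rot":[0,0,0],"travel":[-0.75,-0.9,0],"gripper":100},
    {"delta_rot":[0,0,0],"travel":[-0.85,-1,0],"gripper":100},
    {"delta_rot":[0,0,0],"travel":[-0.85,-1,0],"gripper":100},
  ],
)

```text
t: 25.58
tcp_pos: [0.4776, -0.0105, 0.2174]
eef_rot: [[-0.975, 0.223, -0.003], [0.223, 0.975, 0.0], [0.003, -0.001, -1.0]]
wrist_force: [-0.1, -0.5, -0.7]
grip_width: 0.0851
gripper_force: 0.0
```

Emit:
carry_out(
  series=[
    {"delta_rot":[0,0,0],"travel":[0,-0.2,0],"gripper":100},
    {"delta_rot":[0,0,0],"travel":[0,-0.37,0],"gripper":100},
    {"delta_rot":[0,0,0],"travel":[0,-0.37,0],"gripper":100},
    {"delta_rot":[0,0,0],"travel":[0,-0.37,0],"gripper":100},
    {"delta_rot":[0,0,0],"travel":[0,-0.37,0],"gripper":100},
  ],
)

```text
t: 26.2
tcp_pos: [0.4798, -0.0822, 0.2179]
eef_rot: [[-0.976, 0.218, -0.001], [0.218, 0.976, 0.0], [0.001, 0.0, -1.0]]
wrist_force: [0.1, 0.1, -0.4]
grip_width: 0.0856
gripper_force: 0.0
```

```bash
python3 - <<'E'
from h import *
s=env.read_state();print(s['tcp_pos'].round(4),s['joint_pos'].round(0))
c=snap('wrist',None)
for r in env.regions_of('wrist','flask_large')[:2]:
    ys,xs=np.where(r['pixels']);q=flaskfit(c,r['pixels'],(.48,-.084),.032,.092);print(r['conf'],xs.min(),xs.max(),ys.min(),ys.max(),q.x,q.fun)
# also top rays for tweezers (low) / earlier scene estimate .4797,-.0842
E
```

```text
[ 0.4798 -0.0822  0.2179] [-10.  13.  -3.  74.   0.   3.]
0.6 218 283 135 211 [ 0.47789403 -0.08337827] 0.23030562785472436
0.31 323 342 263 302 [ 0.63861172 -0.02239403] 2350.0130865070587
```

Emit:
carry_out(
  series=[
    {"delta_rot":[0,0,0],"travel":[-0.009,-0.006,-0.2],"gripper":100},
    {"delta_rot":[0,0,0],"travel":[-0.009,-0.006,-0.4],"gripper":100},
    {"delta_rot":[0,0,0],"travel":[-0.009,-0.006,-0.6],"gripper":100},
    {"delta_rot":[0,0,0],"travel":[-0.009,-0.006,-0.75],"gripper":100},
    {"delta_rot":[0,0,0],"travel":[-0.009,-0.006,-0.84],"gripper":100},
    {"delta_rot":[0,0,0],"travel":[-0.009,-0.006,-0.84],"gripper":90},
    {"delta_rot":[0,0,0],"travel":[-0.009,-0.006,-0.84],"gripper":82},
    {"delta_rot":[0,0,0],"travel":[-0.009,-0.006,-0.84],"gripper":75},
    {"delta_rot":[0,0,0],"travel":[-0.009,-0.006,-0.84],"gripper":65},
    {"delta_rot":[0,0,0],"travel":[-0.009,-0.006,-0.84],"gripper":60},
    {"delta_rot":[0,0,0],"travel":[-0.009,-0.006,-0.84],"gripper":60},
    {"delta_rot":[0,0,0],"travel":[-0.009,-0.006,-0.84],"gripper":60},
  ],
  newtons=60,
)

```text
t: 27.8
tcp_pos: [0.4789, -0.0842, 0.0519]
eef_rot: [[-0.976, 0.22, 0.003], [0.22, 0.976, 0.0], [-0.003, 0.001, -1.0]]
wrist_force: [-1.1, 2.2, 4.4]
grip_width: 0.0634
gripper_force: 64.5
```

Emit:
carry_out(
  series=[
    {"delta_rot":[0,0,0],"travel":[0,0,0.08],"gripper":60},
    {"delta_rot":[0,0,0],"travel":[0,0,0.25],"gripper":60},
    {"delta_rot":[0,0,0],"travel":[0,0,0.48],"gripper":60},
    {"delta_rot":[0,0,0],"travel":[0,0,0.65],"gripper":60},
    {"delta_rot":[0,0,0],"travel":[0.1,0.05,0.68],"gripper":60},
    {"delta_rot":[0,0,0],"travel":[0.25,0.12,0.68],"gripper":60},
    {"delta_rot":[0,0,0],"travel":[0.45,0.2,0.68],"gripper":60},
    {"delta_rot":[0,0,0],"travel":[0.65,0.3,0.68],"gripper":60},
    {"delta_rot":[0,0,0],"travel":[0.8,0.37,0.68],"gripper":60},
    {"delta_rot":[0,0,0],"travel":[0.885,0.4,0.68],"gripper":60},
    {"delta_rot":[0,0,0],"travel":[0.885,0.4,0.68],"gripper":60},
    {"delta_rot":[0,0,0],"travel":[0.885,0.4,0.68],"gripper":60},
  ],
)

```text
t: 29.3
tcp_pos: [0.6539, -0.0048, 0.1858]
eef_rot: [[-0.975, 0.22, -0.002], [0.22, 0.975, -0.0], [0.002, -0.001, -1.0]]
wrist_force: [-0.8, -0.1, -2.4]
grip_width: 0.0631
gripper_force: 66.8
```

```bash
python3 - <<'E'
from h import *
s=env.read_state();t=s['tcp_pos'];print(t.round(4),s['wrist_force'].round(1),s['grip_width'])
c=snap('wrist',None)
for r in env.regions_of('wrist','base_large')[:1]:
    ys,xs=np.where(r['pixels']);print(r['conf'],xs.min(),xs.max(),ys.min(),ys.max(),basefit(c,r['pixels'],(.656,-.005),.044).x,basefit(c,r['pixels'],(.656,-.005),.0425).x)
k=4;x0,y0=170,120
im=cv2.resize(cv2.cvtColor(c['color'],cv2.COLOR_RGB2BGR)[y0:y0+145,x0:x0+180],None,fx=k,fy=k)
cc=dict(c);cc['cx']=c['cx']-x0;cc['cy']=c['cy']-y0
q=(.656,-.0045)
draw(im,cc,q,.036,.006,(0,255,255),k)
draw(im,cc,q,.0425,.016,(0,255,255),k)
f=t-[.0010,0,0]
draw(im,cc,f,.032,t[2]-.0519,(255,0,255),k);draw(im,cc,f,.032,t[2]-.0519+.092,(255,0,255),k)
fl=cv2.cvtColor(cv2.imread('pics/w11.png'),cv2.COLOR_BGR2BGRA)[:,:,:3] if 0 else None
cv2.imwrite('pics/w12.png',im)
E
```

```text
[ 0.6539 -0.0048  0.1858] [-0.8 -0.1 -2.4] 0.06314043964238428
0.56 215 291 134 185 [ 0.65902803 -0.00517846] [ 0.65744444 -0.00481942]
```

View pics/w12.png

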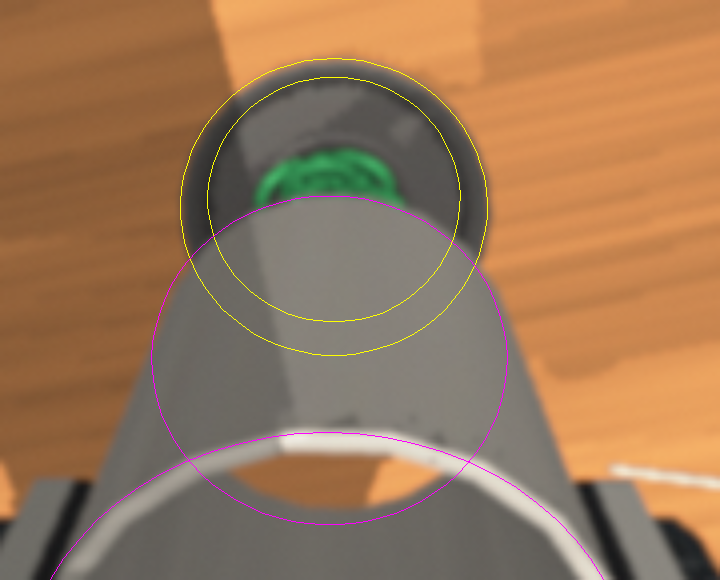

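The flask's rings fit with a 1 mm offset, and the base is centred at (334,205) in the crop. I'll lower the flask.

Emit:
carry_out(
  series=[
    {"delta_rot":[0,0,0],"travel":[0.013,0.001,0],"gripper":60},
    {"delta_rot":[0,0,0],"travel":[0.013,0.001,-0.08],"gripper":60},
    {"delta_rot":[0,0,0],"travel":[0.013,0.001,-0.18],"gripper":60},
    {"delta_rot":[0,0,0],"travel":[0.013,0.001,-0.28],"gripper":60},
    {"delta_rot":[0,0,0],"travel":[0.013,0.001,-0.38],"gripper":60},
    {"delta_rot":[0,0,0],"travel":[0.013,0.001,-0.48],"gripper":60},
    {"delta_rot":[0,0,0],"travel":[0.013,0.001,-0.56],"gripper":60},
    {"delta_rot":[0,0,0],"travel":[0.013,0.001,-0.56],"gripper":60},
    {"delta_rot":[0,0,0],"travel":[0.013,0.001,-0.56],"gripper":60},
  ],
)

```text
t: 30.52
tcp_pos: [0.6578, -0.0043, 0.0748]
eef_rot: [[-0.975, 0.22, 0.001], [0.22, 0.975, -0.0], [-0.001, 0.0, -1.0]]
wrist_force: [-0.4, -0.6, -2.8]
grip_width: 0.0631
gripper_force: 66.8
```

Emit:
carry_out(
  series=[
    {"delta_rot":[0,0,0],"travel":[0,0,-0.02],"gripper":60},
    {"delta_rot":[0,0,0],"travel":[0,0,-0.035],"gripper":60},
    {"delta_rot":[0,0,0],"travel":[0,0,-0.05],"gripper":60},
    {"delta_rot":[0,0,0],"travel":[0,0,-0.065],"gripper":60},
    {"delta_rot":[0,0,0],"travel":[0,0,-0.075],"gripper":60},
    {"delta_rot":[0,0,0],"travel":[0,0,-0.08],"gripper":60},
    {"delta_rot":[0,0,0],"travel":[0,0,-0.08],"gripper":60},
  ],
)

```text
t: 31.4
tcp_pos: [0.6574, -0.0043, 0.0583]
eef_rot: [[-0.976, 0.22, 0.0], [0.22, 0.976, -0.0], [-0.0, 0.0, -1.0]]
wrist_force: [0.2, -0.9, -3.5]
grip_width: 0.0632
gripper_force: 66.9
```

Emit:
carry_out(
  series=[
    {"delta_rot":[0,0,0],"travel":[0,0,-0.003],"gripper":60},
    {"delta_rot":[0,0,0],"travel":[0,0,-0.005],"gripper":60},
    {"delta_rot":[0,0,0],"travel":[0,0,-0.005],"gripper":60},
  ],
)

```text
t: 31.78
tcp_pos: [0.6576, -0.0043, 0.0581]
eef_rot: [[-0.976, 0.22, 0.001], [0.22, 0.976, -0.0], [-0.001, 0.0, -1.0]]
wrist_force: [-2.3, -0.7, 2.2]
grip_width: 0.0631
gripper_force: 67.2
```

Emit:
carry_out(
  series=[
    {"delta_rot":[0,0,0],"travel":[0,0,0],"gripper":78},
    {"delta_rot":[0,0,0],"travel":[0,0,0],"gripper":90},
    {"delta_rot":[0,0,0],"travel":[0,0,0],"gripper":100},
    {"delta_rot":[0,0,0],"travel":[0,0,0],"gripper":100},
    {"delta_rot":[0,0,0],"travel":[0,0,0.03],"gripper":100},
    {"delta_rot":[0,0,0],"travel":[0,0,0.2],"gripper":100},
    {"delta_rot":[0,0,0],"travel":[0,0,0.5],"gripper":100},
    {"delta_rot":[0,0,0],"travel":[0,0,0.8],"gripper":100},
    {"delta_rot":[0,0,0],"travel":[-0.3,0,1],"gripper":100},
    {"delta_rot":[0,0,0],"travel":[-0.6,0,1],"gripper":100},
    {"delta_rot":[0,0,0],"travel":[-0.9,0,1],"gripper":100},
    {"delta_rot":[0,0,0],"travel":[-1,0,1],"gripper":100},
    {"delta_rot":[0,0,0],"travel":[-1,0,1],"gripper":100},
  ],
)

```text
t: 33.4
tcp_pos: [0.4562, -0.0043, 0.2586]
eef_rot: [[-0.975, 0.22, 0.002], [0.22, 0.976, -0.0], [-0.002, 0.0, -1.0]]
wrist_force: [0.3, -0.0, 0.3]
grip_width: 0.0851
gripper_force: 0.0
```

```bash
python3 - <<'E'
from h import *
s=env.read_state();print(s['tcp_pos'].round(4))
c=snap('scene',None);im=cv2.cvtColor(c['color'],cv2.COLOR_RGB2BGR)
a=cv2.resize(im[100:270,215:395],None,fx=3.3,fy=3.3)
cc=dict(c);cc['cx']-=215;cc['cy']-=100
for q,R,H in [((.6565,-.0045),.032,.092),((.647,.19),.025,.068)]: draw(a,cc,q,R,.006+H,(0,255,255),3.3)
w=cv2.imread('pics/w11.png')[90:240,220-30:310]
cv2.imwrite('pics/end.png',np.hstack([a,cv2.resize(w,(200,a.shape[0]))]))
print(a.shape)
E
```

```text
[ 0.4562 -0.0043  0.2586]
(561, 594, 3)
```

View pics/end.png

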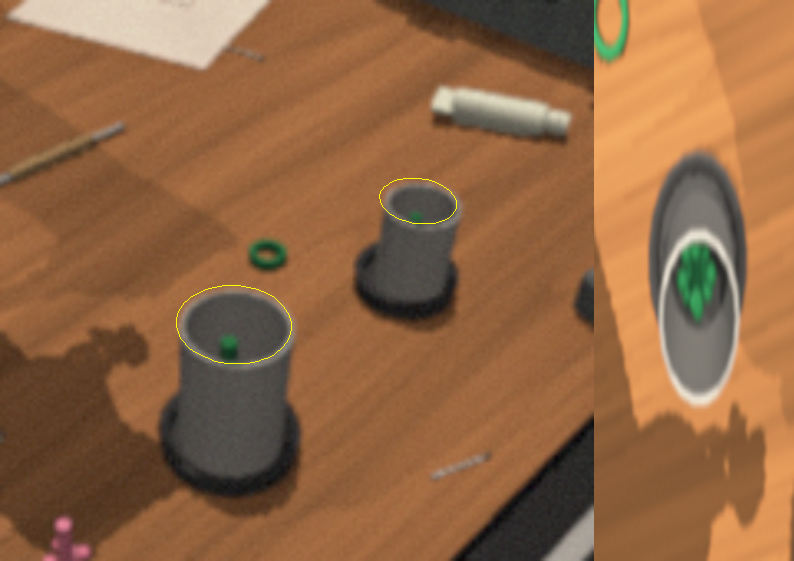

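Both flasks stand upright inside their rims, with the tops at the heights expected when seated: (234,325) and (418,202). The tree tops show inside each.

```bash
python3 -c "
from bench import env
print(env.hand_in())"
```

```text
the job is handed in; nothing more can be done
None
```

Both wax trees stand in their sockets and both flasks sit down inside the rims of their bases; I handed the job in after about 34 s of robot time, and no verdict came back.

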